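# Run out the trolley's extension board with its caddy and keep it from tipping

### The job

Get the trolley's extension board ready for the patient's side: first seat the yellow caddy fully down on the two steel pegs of the white board and let go of it. Then take the board by its green grip and slide it outward along its blue rest (peg end first, straight, without lifting it off) until the red line across it is right above the rest's outer edge. That far out it would tip over, so never let it tip, and finish while still holding it flat on the rest by the grip; leave everything else on the trolley where it stands.

Things in the scene. Friction and masses are not known exactly. Their poses are not given: they have to be found in the camera images.
- rest: Blue low plinth fixed to the trolley top, 126 (x) x 260 (y) x 36 mm high, flat top. Origin: centre of its underside, on the trolley top. Its own +y axis points outward, to the robot's left (patient's side). It cannot move; its place and yaw differ each time.
- rest_edge (a point): Middle of the top of the rest's outer end: 130 mm along the rest's +y from its origin and 36 mm up. Axes as the rest's. The trolley top lies 36 mm below this point.
- board: Loose white board, 90 (x) x 340 (y) x 12 mm thick, about 0.5 kg, flat on the rest, y roughly along the rest's y. Origin: centre of its underside; +y points to its outer (peg) end. Stable at the start and with the caddy on. With the caddy on and the red line at the rest's edge its centre of mass is 50 to 70 mm outside the edge: it tips unless the grip is held down (about 4 N). Friction varies.
- board_mark (a point): Centre of the 5 mm wide red line that runs across the board, over top and long sides; this point is on the board's underside (board x 0, y -30, z 0 mm). Axes as the board's. The target is this point at rest_edge.
- board_seat (a point): Midway between the pegs on the board's upper face (board x 0, y +100, z 12 mm): the seated caddy's origin lies here. Axes as the board's. The two steel pegs stand at board x 0, y +55 and +145 mm, 12 mm in diameter, 22 mm high above the upper face, tapered over the last 5 mm.
- board_grip (a point): Point in the green grip at the board's inner end, at a good gripping height (board x 0, y -135, z 40 mm). The grip is an upright rib fixed to the board, 14 mm thick (x), 60 mm long (y), its top 54 mm above the board's underside. The jaws close along the board's x.
- caddy: Loose yellow carrier, 0.25 kg, on the trolley at the right, y axis roughly away from the robot. Origin: centre of underside. Plate 70 (x) x 120 (y) x 14 mm; two 16 mm through holes at x 0, y -45 and +45 mm; side lips 21.5 mm high. Carrying rib in the middle, 14 mm thick (x), 56 mm long (y), top 59 mm above the underside; jaws close along its x. Fits either way round; peg tips then show 8 mm.
- specimen_cup_1: Bystander: specimen cup with red lid, 46 mm wide, 59 mm high, at the back of the trolley. Origin: centre of its underside.
- specimen_cup_2: Bystander: specimen cup with yellow lid, 46 mm wide, 59 mm high, at the back. Origin: centre of its underside.
- specimen_cup_3: Bystander: specimen cup with blue lid, 46 mm wide, 59 mm high, at the back. Origin: centre of its underside.
- bottle_1: Bystander: brown dropper bottle, 33 mm wide, 102 mm high, at the back. Origin: centre of its underside.
- box_1: Bystander: small carton, 32 (x) x 84 (y) x 47 mm high, at the back. Origin: centre of its underside.
- antiseptic_bottle: Bystander: dark green bottle, 41 (x) x 61 (y) x 99 mm high, at the back right. Origin: centre of its underside.

How it is judged:
By the outcome, as a careful person would: the job done as asked, in the order asked, and still so for the second after the job is handed in, while the arm keeps its last pose, push and grip.
It also fails if it takes over 72 s, if anything falls off the work surface, if the arm or the gripper's body presses on something with over 40 N, if the wrist force passes 120 N, or if a joint passes its speed limit or range.

### The arm

A 7-joint arm with a two-finger parallel gripper is mounted at the origin on a cart in front of the work surface, level with it; the furniture and walls round the work are solid. World frame = base frame: x ahead of the robot, y to its left, z up, the work surface at z = 0. Lengths are in m, angles in rad, forces in N, time in s.
With the tool pointing down it reaches from about 0.425 to 1.025 m from the base axis. Payload 3.6 kg.
Tool frame: the origin (TCP) lies between the finger pads; the fingertips stand 25 mm ahead of it and the grasp point (between the pads) lies 6 mm ahead of it (bot.finger_overhang is the distance from the TCP to the fingertips, in m); z points along the fingers, y is the line along which they close (so a half turn about z gives the same grasp; the last joint's range is limited). The gripper opens to 85 mm and grips with 20 to 120 N. Pads are 22 mm wide; open, the fingers measure 114 mm over their backs; the gripper's body (76 mm by 85 mm) begins 54 mm behind the grasp point. The pads swing forward as they close: fully open they stand 13 mm farther back than shut.
Start: joints at [-1.31, 0.591, 0.048, 1.609, -0.033, 0.943, -0.034], TCP at [0.252, 0.68, 0.256] pointing down, gripper open.
Joint ranges: [-2.69, 2.69], [-0.47, 2.24], [-1.27, 1.36], [0.19, 2.51], [-1.53, 4.68], [0.08, 2.07], [-3.09, 3.09]. Speed limits (rad/s): [2.57, 2.57, 3.14, 3.14, 3.14, 3.14, 3.14].

### API

Orientations are given as a rotation vector (axis times angle).
In Python, from plant import bot gives the robot as it stands. The module is installed in compiled form; this text tells all that it offers.
- The arm moves only by the tool carry_out, never from a script. Its argument "moves" is a list of rows, each a list of 7 numbers: the turn, a rotation vector about the world's x, y, z in rad, then the shift along the world's x, y, z in m, then the finger opening in m, from 0 to 0.0854. A call has 1 to 20 rows; each row is the pose to reach, as a shift and turn from the pose commanded when the call began; what a row does not reach only later rows make up. A row lasts 1/8 s, in which the tool goes at most 62.5 mm and 10.7 degrees, less where a joint would pass 70% of its speed; a pose out of reach is approached as far as the arm can. A call with a gripper value outside its range is refused whole. The fingers move at their own pace and stop on an object; "grip_force" is the grip in N (left out, the last holds). Time passes only in rows, so rows that repeat a pose let the fingers close. It gives the time, the measured TCP pose, the force, the opening and the grip force at its end, in the units of the state.
- bot.read_state(): the state, without advancing time (a new reading comes with each control period).
- bot.capture(name): name is "scene" or "top" or "wrist"; returns the picture (420x560x3 uint8, red, green, blue); there is no depth.
- bot.calibration(name): a dict with "fovy" (degrees; the focal length in pixels is half the picture's height over the tangent of half this angle, whatever the lens; pixels are square), "cx", "cy" (the principal point, pixels), "rvec" (rotation vector, rad) and "tvec" (3), from world to camera coordinates, as OpenCV has them; the wrist camera has in their place "tool_from_camera" (4x4, takes a point from camera to tool coordinates, whose origin is the TCP and whose axes are the flange's). Camera axes: x right, y down, z forward; pixel columns grow to the right and rows downward; lengths in m; the calibration is good to about 2 mm. The wrist camera is an equidistant fisheye: a pixel r from the principal point sees the ray r / f radians off the axis. A picture is of the moment at which its call begins: read the wrist's pose just before it. calibration takes no time and is no camera call.
- bot.sign_off(): hands the job in; it is judged then, once.
The state is a dict: "t": time; "qpos": joint angles; "dq": joint speeds; "joint_torque": joint torques, N m; "tool_pos": TCP position; "ee_rot": TCP orientation; "wrist_force": force on the tool from outside, world axes, zero at the start; "torque": the same for the moment, N m; "gripper_width": opening from 0.0 (shut) to 1.0 (fully open); "gripper_force": force on a finger pad.
Only numpy, scipy, OpenCV 4.12 (cv2) and the standard library are available. Lean on these libraries where they do the work, as an engineer would, in place of code of your own. Each camera call takes 0.05 s, during which the arm holds its last target. There are 200 camera calls.

## Working session

There is one attempt and no reset: what is moved stays moved. The work goes in short steps, Python scripts to look and compute and a tool call to move; the robot and the scene stay as the last step left them, time stands still between calls to the robot, and variables do not carry over. Pictures are saved under pics/ and viewed, at most 10 in all, crops included, and the job is handed in when it is done.

Besides the shell and the picture viewer there is one more tool, called as name(argument=value, ...), one argument or row to a line, values as JSON. carry_out: Moves the arm, as the interface text tells. Its arguments: {"type":"object","properties":{"moves":{"type":"array"},"grip_force":{"type":"number"}},"required":["moves"]}

```bash
mkdir -p pics
cat > h.py <<'E'
import numpy as np, cv2
from scipy.spatial.transform import Rotation as R
from plant import bot
def snap(n):
    s=bot.read_state(); im=bot.capture(n); c=bot.calibration(n); return im,c,s
def rays(n,c,s,uv):
    uv=np.atleast_2d(np.array(uv,float)); f=210/np.tan(np.radians(c['fovy']/2))
    d=(uv-[c['cx'],c['cy']])/f
    if n=='wrist':
        r=np.linalg.norm(d,axis=1,keepdims=True)+1e-12
        v=np.hstack([d/r*np.sin(r),np.cos(r)])
        T=np.array(c['tool_from_camera']); Rt=R.from_rotvec(s['ee_rot']).as_matrix()
        return np.array(s['tool_pos'])+Rt@T[:3,3], v@(Rt@T[:3,:3]).T
    M=R.from_rotvec(np.ravel(c['rvec'])).as_matrix(); t=np.ravel(c['tvec'])
    return -M.T@t, np.hstack([d,np.ones((len(d),1))])@M
def onz(n,c,s,uv,z):
    o,v=rays(n,c,s,uv); return o+v*((z-o[2])/v[:,2])[:,None]
def save(name,im): cv2.imwrite('pics/'+name,cv2.cvtColor(im,cv2.COLOR_RGB2BGR))
E
python3 - <<'E'
from h import *
for n in ['scene','top']:
    im,c,s=snap(n); save(n+'0.png',im); print(n,c['fovy'],rays(n,c,s,[280,210]))
print(bot.read_state(),bot.finger_overhang)
E
```

```text
scene 46.826100773466294 (array([ 0.07443736, -0.55018643,  0.59710461]), array([[ 0.47592486,  0.66586918, -0.57463345]]))
top 44.54308515427056 (array([0.35262776, 0.03240287, 1.13808885]), array([[ 0.14193334, -0.01939178, -0.98983844]]))
{'t': 0.1, 'qpos': array([-1.30953379,  0.59202232,  0.0483437 ,  1.609712  , -0.03327878,
        0.9426861 , -0.03371381]), 'dq': array([ 2.15762504e-04, -6.65170112e-04, -1.73936713e-04, -4.09794935e-03,
       -5.71449739e-05, -4.23284049e-04, -1.38384004e-03]), 'joint_torque': array([ 4.67870370e-03, -5.49994540e+01,  1.55338928e+00, -1.98824447e+01,
        9.72472510e-03,  3.84807718e-03,  4.27948748e-06]), 'tool_pos': array([0.25161471, 0.67919184, 0.25525313]), 'ee_rot': array([-0.55423469, -3.09210717,  0.00316101]), 'wrist_force': array([-0.7046862 ,  0.51820648,  0.80098375]), 'torque': array([ 0.00489602, -0.00467846, -0.01701763]), 'gripper_force': 0.0, 'gripper_width': 1.00412815713392} 0.025
```

View pics/top0.png

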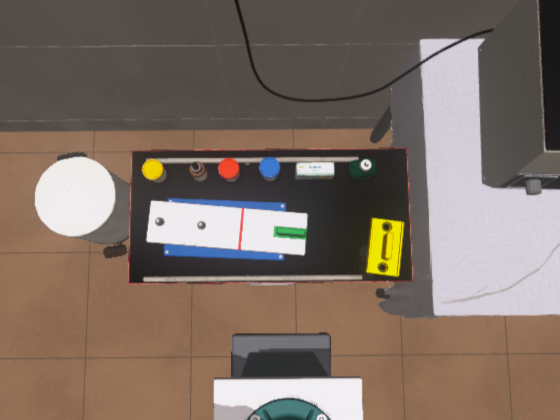

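View pics/scene0.png

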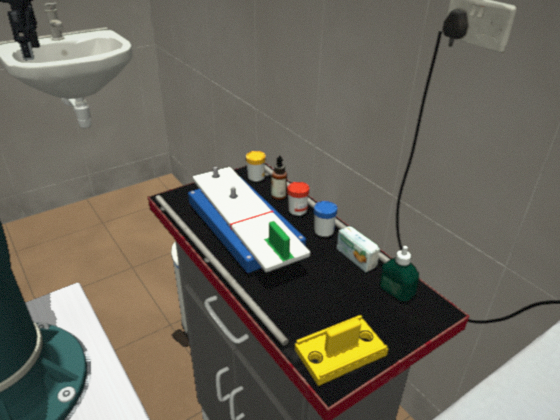

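The top view shows the caddy at (385,247), the board with pegs at (159,222) and (201,226), the red line near (241,229), the grip at (290,232), and the blue rest showing around it. The cups stand behind.

```bash
cat > m.py <<'E'
from h import *
im,c,s=snap('top'); h=cv2.cvtColor(im,cv2.COLOR_RGB2HSV)
def cs(lo,hi,box):
    m=cv2.inRange(h,np.array(lo),np.array(hi)); k=np.zeros_like(m); k[box[1]:box[3],box[0]:box[2]]=1; m*=k
    C=cv2.findContours(m,cv2.RETR_EXTERNAL,cv2.CHAIN_APPROX_NONE)[0]; return m,max(C,key=cv2.contourArea)
def rect(cn,z):
    p=onz('top',c,s,cn[:,0,:],z)[:,:2].astype(np.float32)*1000; (x,y),wh,a=cv2.minAreaRect(p); b=cv2.boxPoints(((x,y),wh,a))
    e=max([b[1]-b[0],b[2]-b[1]],key=np.linalg.norm); return np.round([x,y,*wh],1),'long-axis deg from x',round(np.degrees(np.arctan2(e[1],e[0])),2)
print('caddy',rect(cs([22,150,80],[35,255,255],(340,190,420,300))[1],.0215))
print('grip',rect(cs([50,120,40],[80,255,255],(260,215,320,250))[1],.036+.054))
m,cn=cs([0,0,170],[180,60,255],(140,190,315,265)); 
allc=np.vstack([q for q in cv2.findContours(m,cv2.RETR_EXTERNAL,cv2.CHAIN_APPROX_NONE)[0] if cv2.contourArea(q)>200])
print('board',rect(allc,.048))
print('red',rect(cs([0,150,80],[8,255,255],(225,200,260,260))[1],.048))
mb,cn=cs([105,120,60],[120,255,255],(150,185,310,270))
allc=np.vstack([q for q in cv2.findContours(mb,cv2.RETR_EXTERNAL,cv2.CHAIN_APPROX_NONE)[0] if cv2.contourArea(q)>40])
print('rest',rect(allc,.036), cv2.boundingRect(allc))
for u in [(131,152),(406,150),(411,282),(129,283)]: print(onz('top',c,s,u,0).round(3))
cv2.imwrite('pics/tz.png',cv2.cvtColor(cv2.resize(im[180:290,130:420],None,fx=2.7,fy=2.7,interpolation=cv2.INTER_CUBIC),cv2.COLOR_RGB2BGR))
E
python3 m.py
```

```text
caddy (array([ 430.2, -216.9,   75.2,  123.4]), 'long-axis deg from x', np.float32(-8.01))
grip (array([456. ,  -8.1,  65.3,  19.2]), 'long-axis deg from x', np.float32(85.39))
board (array([474.2, 125.3, 337.9,  93.7]), 'long-axis deg from x', np.float32(84.53))
red (array([433.4,  99.1,   0. ,  10.6]), 'long-axis deg from x', np.float32(-0.02))
rest (array([471. , 130.7, 257.3, 126.1]), 'long-axis deg from x', np.float32(87.23)) (164, 198, 122, 63)
[[0.652 0.348 0.   ]]
[[ 0.652 -0.279  0.   ]]
[[ 0.353 -0.276  0.   ]]
[[0.357 0.344 0.   ]]
```

View pics/tz.png

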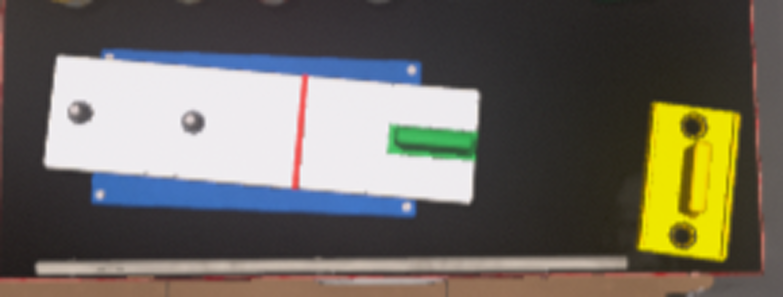

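The caddy is at (430,-217) and the board at (474,125) with yaw about -5.5°. The rest is at (471,131) with yaw about -2.8°. All sizes match the given ones. Next I move above the caddy.

carry_out(
  moves=[
    [0,0,0.01,0.035,-0.047,0,0.085],
    [0,0,0.02,0.07,-0.094,0,0.085],
    [0,0,0.03,0.105,-0.141,0,0.085],
    [0,0,0.04,0.14,-0.188,0,0.085],
    [0,0,0.05,0.175,-0.235,0,0.085],
    [0,0,0.06,0.21,-0.282,0,0.085],
    [0,0,0.07,0.248,-0.33,0,0.085],
    [0,0,0.085,0.255,-0.388,0,0.085],
    [0,0,0.1,0.26,-0.446,0,0.085],
    [0,0,0.115,0.262,-0.504,0,0.085],
    [0,0,0.13,0.265,-0.562,0,0.085],
    [0,0,0.145,0.268,-0.62,0,0.085],
    [0,0,0.16,0.268,-0.68,0,0.085],
    [0,0,0.175,0.246,-0.734,-0.01,0.085],
    [0,0,0.19,0.224,-0.788,-0.03,0.085],
    [0,0,0.205,0.2,-0.842,-0.05,0.085],
    [0,0,0.215,0.178,-0.897,-0.07,0.085],
    [0,0,0.215,0.178,-0.897,-0.09,0.085],
    [0,0,0.215,0.178,-0.897,-0.09,0.085],
    [0,0,0.215,0.178,-0.897,-0.09,0.085],
  ],
)

```text
t: 2.65
tool_pos: [0.4306, -0.2164, 0.1667]
ee_rot: [0.216, 3.133, 0.0]
wrist_force: [-0.5, 0.9, -0.4]
gripper_width: 0.995
gripper_force: 0.0
```

Run:
```python
from h import *
im,c,s=snap('wrist'); save('w1.png',im); print(s['t'],s['tool_pos'],s['ee_rot'],s['qpos'])
T=R.from_rotvec(s['ee_rot']).as_matrix(); print('tool y deg',np.degrees(np.arctan2(T[1,1],T[0,1])),'z',T[:,2]); print(c)
```

```text
2.65 [ 0.43063211 -0.21643221  0.16670468] [2.16484484e-01 3.13336749e+00 3.77615841e-04] [ 0.30347324  0.43484327  0.08902941  2.22313198 -0.08129162  0.48585198
  1.88898511]
tool y deg 82.09543218323216 z [ 7.70359338e-04  1.87804565e-04 -9.99999686e-01]
{'fovy': 65.70646984690485, 'cx': 275.6300977415202, 'cy': 208.5506831406478, 'tool_from_camera': array([[ 8.62840238e-04, -9.45954927e-01, -3.24296982e-01,
         8.40119242e-02],
       [ 9.99999627e-01,  8.02411357e-04,  3.20061380e-04,
        -4.55776042e-04],
       [-4.25440578e-05, -3.24297137e-01,  9.45955266e-01,
        -1.18665502e-01],
       [ 0.00000000e+00,  0.00000000e+00,  0.00000000e+00,
         1.00000000e+00]])}
```

View pics/w1.png

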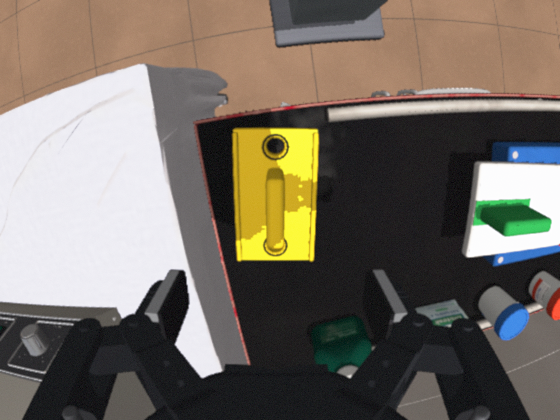

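The wrist view shows the caddy holes at (275,147) and (276,245) with the rib lined up between them. I'll cast those two onto z = 14 mm.

Run:
```python
from h import *
im,c,s=snap('wrist')
p=onz('wrist',c,s,[(275,147),(276,245)],.014)*1000; d=p[1]-p[0]; print(p.round(1),np.linalg.norm(d),np.degrees(np.arctan2(d[1],d[0])),p.mean(0))
h=cv2.cvtColor(im,cv2.COLOR_RGB2HSV); m=cv2.inRange(h,np.array([18,120,60]),np.array([36,255,255])); m[:110]=0;m[280:]=0
C=max(cv2.findContours(m,cv2.RETR_EXTERNAL,cv2.CHAIN_APPROX_NONE)[0],key=cv2.contourArea)
q=onz('wrist',c,s,C[:,0,:],.0215)*1000; print(cv2.minAreaRect(q[:,:2].astype(np.float32)))
```

```text
[[ 385.9 -211.1   14. ]
 [ 475.4 -222.5   14. ]] 90.14912250593632 -7.280610402414934 [ 430.6464205  -216.77185028   14.        ]
((428.1571960449219, -217.09210205078125), (72.2467041015625, 121.15608978271484), 82.02062225341797)
```

carry_out(
  moves=[
    [0,0,0,0,0,-0.04,0.085],
    [0,0,0,0,0,-0.08,0.085],
    [0,0,0,0,0,-0.105,0.085],
    [0,0,0,0,0,-0.116,0.085],
    [0,0,0,0,0,-0.116,0.085],
    [0,0,0,0,0,-0.116,0.0],
    [0,0,0,0,0,-0.116,0.0],
    [0,0,0,0,0,-0.116,0.0],
    [0,0,0,0,0,-0.116,0.0],
    [0,0,0,0,0,-0.116,0.0],
    [0,0,0,0,0,-0.116,0.0],
    [0,0,0,0,0,-0.116,0.0],
    [0,0,0,0,0,-0.116,0.0],
  ],
  grip_force=60,
)

```text
t: 4.38
tool_pos: [0.43, -0.2172, 0.0507]
ee_rot: [0.219, 3.133, -0.0]
wrist_force: [-0.8, 1.3, 5.5]
gripper_width: 0.153
gripper_force: 59.2
```

carry_out(
  moves=[
    [0,0,0,0,0,0.02,0.0],
    [0,0,0,0,0,0.06,0.0],
    [0,0,0,0,0,0.11,0.0],
    [0,0,-0.1,0.01,0.02,0.15,0.0],
    [0,0,-0.26,0.02,0.05,0.17,0.0],
    [0,0,-0.42,0.03,0.08,0.17,0.0],
    [0,0,-0.58,0.04,0.11,0.17,0.0],
    [0,0,-0.74,0.05,0.14,0.17,0.0],
    [0,0,-0.9,0.05,0.17,0.17,0.0],
    [0,0,-1.06,0.05,0.2,0.17,0.0],
    [0,0,-1.22,0.05,0.23,0.17,0.0],
    [0,0,-1.38,0.05,0.26,0.17,0.0],
    [0,0,-1.527,0.05,0.297,0.17,0.0],
    [0,0,-1.527,0.05,0.297,0.17,0.0],
    [0,0,-1.527,0.05,0.297,0.17,0.0],
    [0,0,-1.527,0.05,0.297,0.17,0.0],
  ],
)

```text
t: 6.38
tool_pos: [0.4795, 0.0786, 0.2201]
ee_rot: [-2.327, -2.11, 0.001]
wrist_force: [0.3, -0.7, -3.0]
gripper_width: 0.152
gripper_force: 58.9
```

Run:
```python
from h import *
im,c,s=snap('wrist'); save('w2.png',im); print(s['t'],s['tool_pos'],s['ee_rot'],s['gripper_width'])
```

```text
6.375 [0.4794518  0.07856162 0.22014291] [-2.32714677e+00 -2.11032576e+00  1.32178751e-03] 0.15214528847497422
```

View pics/w2.png

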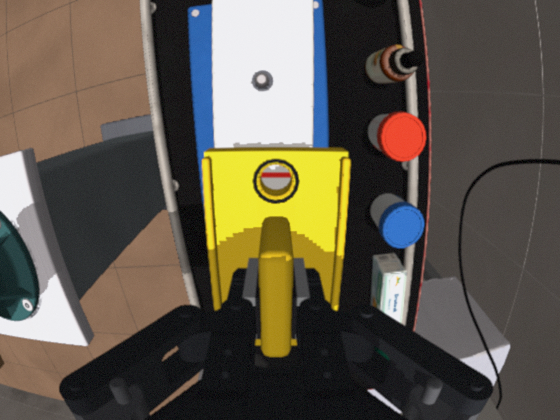

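The held caddy's front hole is at (275,181) and the inner peg at (262,79). The outer peg is out of frame, so I step outward to see it.

carry_out(
  moves=[
    [0,0,0,0.002,0.025,0,0.0],
    [0,0,0,0.004,0.05,0,0.0],
    [0,0,0,0.004,0.05,0,0.0],
    [0,0,0,0.004,0.05,0,0.0],
  ],
)

```text
t: 6.92
tool_pos: [0.4837, 0.1285, 0.2203]
ee_rot: [2.327, 2.11, -0.001]
wrist_force: [-0.1, -0.1, -3.3]
gripper_width: 0.156
gripper_force: 58.9
```

Run:
```python
from h import *
im,c,s=snap('wrist'); print(s['tool_pos'],s['ee_rot'])
h=cv2.cvtColor(im,cv2.COLOR_RGB2HSV)
# pegs: dark low-saturation blobs within white board
w=cv2.inRange(h,np.array([0,0,170]),np.array([180,60,255]))
roi=np.zeros_like(w); roi[0:175,195:335]=255
d=cv2.bitwise_and(cv2.inRange(h,np.array([0,0,0]),np.array([180,70,160])),roi)
for C in cv2.findContours(d,cv2.RETR_EXTERNAL,cv2.CHAIN_APPROX_NONE)[0]:
    a=cv2.contourArea(C)
    if a>40: print('blob',cv2.minEnclosingCircle(C),a)
y=cv2.inRange(h,np.array([18,100,60]),np.array([36,255,255]))
for C in cv2.findContours(y,cv2.RETR_CCOMP,cv2.CHAIN_APPROX_NONE)[0]:
    if cv2.contourArea(C)>200: print('yellow',cv2.boundingRect(C),cv2.contourArea(C))
cv2.imwrite('pics/w3.png',cv2.cvtColor(cv2.resize(im[0:220,160:360],None,fx=2.7,fy=2.7,interpolation=cv2.INTER_CUBIC),cv2.COLOR_RGB2BGR))
```

```text
[0.48369322 0.12848549 0.22028   ] [ 2.32681811e+00  2.11045594e+00 -1.11378441e-03]
blob ((263.5, 137.5), 11.335884094238281) 309.5
blob ((262.4178161621094, 36.88356018066406), 10.405394554138184) 224.0
blob ((264.5, 72.5), 100.43167114257812) 3615.0
yellow (256, 161, 40, 40) 1201.0
yellow (260, 164, 32, 27) 623.0
yellow (202, 147, 150, 211) 21034.0
yellow (253, 159, 46, 45) 1540.0
yellow (361, 0, 53, 40) 1656.5
```

View pics/w3.png

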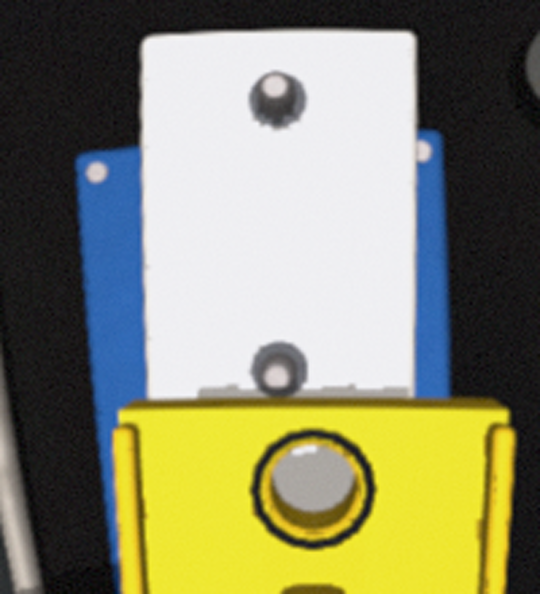

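The pegs' tips are at (261.9,32.2) and (262.6,139.3), and the hole ring at (276.3,181). The rest's outer corners at (188.5,58) and (323,49) are also in view.

Run:
```python
from h import *
c=bot.calibration('wrist'); s=bot.read_state()
f=lambda u,z: onz('wrist',c,s,u,z)*1000
a=lambda d: np.degrees(np.arctan2(d[1],d[0])).round(2)
p=f([(261.9,32.2),(262.6,139.3)],.07); d=p[0]-p[1]; print('pegs',p.round(1),np.linalg.norm(d),a(d),'seat',p.mean(0).round(1))
u=d/np.linalg.norm(d); print('mark', (p.mean(0)-130*u).round(1))
h=f((276.3,181.1),s['tool_pos'][2]-.0507+.014)[0]; T=R.from_rotvec(s['ee_rot']).as_matrix()
tp=s['tool_pos']*1000; print('hole',h.round(1),'rel tool', (T.T@(h-tp)).round(1),'toolx',a(T[:,0]), a(h-tp))
e=f([(188.5,58.1),(323.3,48.9)],.036); dd=e[1]-e[0]; print('edge',e.round(1),np.linalg.norm(dd),a(dd),e.mean(0).round(1))
b=f([(212.6,13.7),(313.7,12.2)],.048); dd=b[1]-b[0]; print('board end',b.round(1),np.linalg.norm(dd),a(dd),b.mean(0).round(1))
```

```text
pegs [[486.  269.8  70. ]
 [477.5 180.5  70. ]] 89.62677445227251 84.61 seat [481.8 225.1  70. ]
mark [469.5  95.7  70. ]
hole [487.9 172.2 183.6] rel tool [44.2 -0.1 36.7] toolx 84.38 84.51
edge [[415.1 262.3  36. ]
 [539.5 256.7  36. ]] 124.47723660658788 -2.6 [477.3 259.5  36. ]
board end [[443.9 298.4  48. ]
 [532.6 289.8  48. ]] 89.12444604464098 -5.55 [488.2 294.1  48. ]
```

carry_out(
  moves=[
    [0,0,0,-0.0005,0.04,0,0.0],
    [0,0,0,-0.001,0.08,0,0.0],
    [0,0,0,-0.0018,0.097,0,0.0],
    [0,0,0,-0.0018,0.097,-0.04,0.0],
    [0,0,0,-0.0018,0.097,-0.079,0.0],
    [0,0,0,-0.0018,0.097,-0.079,0.0],
    [0,0,0,-0.0018,0.097,-0.079,0.0],
  ],
)

```text
t: 7.85
tool_pos: [0.4831, 0.2259, 0.1423]
ee_rot: [2.327, 2.109, 0.002]
wrist_force: [-0.1, -0.8, -3.2]
gripper_width: 0.153
gripper_force: 59.2
```

Run:
```python
from h import *
im,c,s=snap('wrist'); print(s['tool_pos'],s['ee_rot'],s['wrist_force'])
cv2.imwrite('pics/w4.png',cv2.cvtColor(cv2.resize(im[100:240,180:370],None,fx=3,fy=3,interpolation=cv2.INTER_CUBIC),cv2.COLOR_RGB2BGR))
```

```text
[0.4830918  0.22586084 0.14230778] [2.32659262e+00 2.10949538e+00 1.64665493e-03] [-0.09719881 -0.75532553 -3.18236527]
```

View pics/w4.png

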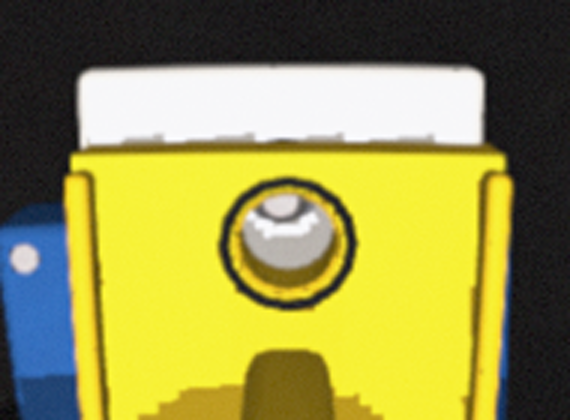

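The outer peg tip shows through the hole at crop (283,207), slightly left of the hole centre at (288,243).

Run:
```python
from h import *
c=bot.calibration('wrist'); s=bot.read_state(); f=lambda u,v,z: onz('wrist',c,s,(180+u/3,100+v/3),z)[0]*1000
p=f(283,207,.07); h=f(288,243,s['tool_pos'][2]-.0367); print(p,h,p-h)
```

```text
[486.57497102 268.9569129   70.        ] [487.57959199 270.41078098 106.06149985] [ -1.00462098  -1.45386809 -36.06149985]
```

carry_out(
  moves=[
    [0,0,0,-0.001,-0.0006,0,0.0],
    [0,0,0,-0.001,-0.0006,-0.01,0.0],
    [0,0,0,-0.001,-0.0006,-0.018,0.0],
    [0,0,0,-0.001,-0.0006,-0.023,0.0],
    [0,0,0,-0.001,-0.0006,-0.027,0.0],
    [0,0,0,-0.001,-0.0006,-0.03,0.0],
    [0,0,0,-0.001,-0.0006,-0.03,0.0],
  ],
)

```text
t: 8.78
tool_pos: [0.481, 0.2262, 0.1111]
ee_rot: [-2.325, -2.112, 0.001]
wrist_force: [-0.4, 0.2, -2.5]
gripper_width: 0.152
gripper_force: 59.3
```

The caddy's underside is about 10 mm below the peg tips with no contact force, so the pegs are in the holes. I continue down.

carry_out(
  moves=[
    [0,0,0,0,0,-0.005,0.0],
    [0,0,0,0,0,-0.009,0.0],
    [0,0,0,0,0,-0.012,0.0],
    [0,0,0,0,0,-0.0135,0.0],
    [0,0,0,0,0,-0.0135,0.0],
  ],
)

```text
t: 9.4
tool_pos: [0.481, 0.2262, 0.0987]
ee_rot: [-2.325, -2.111, -0.0]
wrist_force: [-1.7, -0.3, 7.4]
gripper_width: 0.157
gripper_force: 60.8
```

It is seated, with a 7 N push at the expected height. I release and rise.

carry_out(
  moves=[
    [0,0,0,0,0,0.001,0.03],
    [0,0,0,0,0,0.001,0.05],
    [0,0,0,0,0,0.001,0.085],
    [0,0,0,0,0,0.001,0.085],
    [0,0,0,0,0,0.001,0.085],
    [0,0,0,0,0,0.03,0.085],
    [0,0,0,0,0,0.08,0.085],
    [0,0,0,-0.006,-0.05,0.11,0.085],
    [0,0,0,-0.012,-0.11,0.11,0.085],
    [0,0,0,-0.018,-0.17,0.11,0.085],
    [0,0,0,-0.024,-0.234,0.11,0.085],
    [0,0,0,-0.024,-0.234,0.11,0.085],
    [0,0,0,-0.024,-0.234,0.11,0.085],
    [0,0,0,-0.024,-0.234,0.11,0.085],
  ],
)

```text
t: 11.15
tool_pos: [0.4574, -0.0059, 0.2076]
ee_rot: [-2.322, -2.116, -0.0]
wrist_force: [-0.1, -0.3, 0.8]
gripper_width: 0.996
gripper_force: 0.0
```

Run:
```python
from h import *
print(bot.read_state()['tool_pos'],bot.read_state()['t'])
im,c,s=snap('wrist'); im2,_,_=snap('scene')
save('w5.png',np.hstack([im[:,:],cv2.resize(im2[130:330,130:370],(504,420))])[:, :][:420])
o=np.hstack([cv2.resize(im,(420,315)),cv2.resize(im2[130:330,130:370],(378,315))]); save('w5.png',o); save('w5w.png',im)
```

```text
[ 0.45739245 -0.00594     0.20764196] 11.15
```

View pics/w5.png

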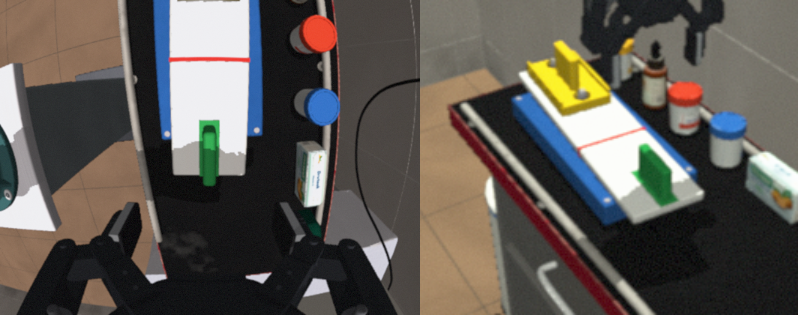

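The caddy sits flat on the board. The grip top is near (279,195) and the red line near (279,80) in full wrist pixels, so I measure both.

```bash
cat > r.py <<'E'
from h import *
a=lambda d: np.degrees(np.arctan2(d[1],d[0])).round(2)
def red(im,c,s):
    h=cv2.cvtColor(im,cv2.COLOR_RGB2HSV); m=cv2.inRange(h,np.array([0,150,80]),np.array([8,255,255]))|cv2.inRange(h,np.array([172,150,80]),np.array([180,255,255]))
    m[:,:215]=0; m[:,345:]=0; m[230:]=0
    C=max(cv2.findContours(m,cv2.RETR_EXTERNAL,cv2.CHAIN_APPROX_NONE)[0],key=lambda q:cv2.boundingRect(q)[2])
    k=np.zeros_like(m); cv2.drawContours(k,[C],-1,255,-1); ys,xs=np.nonzero(k)
    L,Rr=[(x,ys[xs==x].mean()) for x in (xs.min(),xs.max())]
    P=onz('wrist',c,s,[L,Rr],.048)*1000; d=P[1]-P[0]; return P,np.linalg.norm(d),a(d),P.mean(0)
if __name__=='__main__':
    im,c,s=snap('wrist'); print('red',red(im,c,s))
    h=cv2.cvtColor(im,cv2.COLOR_RGB2HSV); m=cv2.inRange(h,np.array([45,120,30]),np.array([85,255,255])); m[:150]=0;m[255:]=0;m[:,:250]=0;m[:,310:]=0
    C=max(cv2.findContours(m,cv2.RETR_EXTERNAL,cv2.CHAIN_APPROX_NONE)[0],key=cv2.contourArea); print(cv2.boundingRect(C))
    q=onz('wrist',c,s,C[:,0,:],.09)*1000; q=q[q[:,1]<-15]; print('grip far end x range',q[:,0].min(),q[:,0].max(),'y min',q[:,1].min())
E
python3 r.py
```

```text
red (array([[424.77670804, 100.51067378,  48.        ],
       [513.72567716,  92.59823765,  48.        ]]), np.float64(89.30020018894155), np.float64(-5.08), array([469.2511926 ,  96.55445572,  48.        ]))
(266, 161, 26, 88)
grip far end x range 447.52947023109283 467.37998569086625 y min -37.722403182451224
```

carry_out(
  moves=[
    [0,0,0,0.0022,-0.002,-0.04,0.085],
    [0,0,0,0.0022,-0.002,-0.08,0.085],
    [0,0,0,0.0022,-0.002,-0.11,0.085],
    [0,0,0,0.0022,-0.002,-0.125,0.085],
    [0,0,0,0.0022,-0.002,-0.125,0.085],
    [0,0,0,0.0022,-0.002,-0.125,0.0],
    [0,0,0,0.0022,-0.002,-0.125,0.0],
    [0,0,0,0.0022,-0.002,-0.125,0.0],
    [0,0,0,0.0022,-0.002,-0.125,0.0],
    [0,0,0,0.0022,-0.002,-0.125,0.0],
    [0,0,0,0.0022,-0.002,-0.125,0.0],
    [0,0,0,0.0022,-0.002,-0.125,0.0],
  ],
  grip_force=100,
)

```text
t: 12.8
tool_pos: [0.4595, -0.0097, 0.0834]
ee_rot: [2.325, 2.112, 0.001]
wrist_force: [-0.1, 0.7, 6.0]
gripper_width: 0.151
gripper_force: 97.6
```

Run:
```python
from r import *
im,c,s=snap('wrist'); print(s['tool_pos'],s['ee_rot'],s['wrist_force'],s['torque'],red(im,c,s))
```

```text
[ 0.45951981 -0.00967475  0.08341541] [2.32509714e+00 2.11238708e+00 1.45454479e-03] [-0.13372412  0.74189338  6.01066204] [0.04770942 0.11291276 0.05253336] (array([[441.12604314,  99.07242908,  48.        ],
       [501.1127429 ,  93.35668494,  48.        ]]), np.float64(60.25839260538612), np.float64(-5.44), array([471.11939302,  96.21455701,  48.        ]))
```

I have the grip. The target TCP is about (472.3,153.3) with +2.7° of turn, so the shift is (12.8,163). I slide 140 mm first with a slight push down.

carry_out(
  moves=[
    [0,0,0.003,0.0008,0.01,-0.001,0.0],
    [0,0,0.006,0.0016,0.02,-0.001,0.0],
    [0,0,0.009,0.0024,0.03,-0.001,0.0],
    [0,0,0.012,0.0032,0.04,-0.001,0.0],
    [0,0,0.015,0.004,0.05,-0.001,0.0],
    [0,0,0.018,0.0048,0.06,-0.001,0.0],
    [0,0,0.021,0.0056,0.07,-0.001,0.0],
    [0,0,0.024,0.0064,0.08,-0.001,0.0],
  ],
)

```text
t: 13.85
tool_pos: [0.467, 0.0654, 0.0834]
ee_rot: [2.302, 2.129, 0.0]
wrist_force: [0.3, -11.0, 14.9]
gripper_width: 0.148
gripper_force: 99.2
```

carry_out(
  moves=[
    [0,0,0.003,0.0008,0.01,0,0.0],
    [0,0,0.006,0.0016,0.02,0,0.0],
    [0,0,0.009,0.0024,0.03,0,0.0],
    [0,0,0.012,0.0032,0.04,0,0.0],
    [0,0,0.015,0.004,0.05,0,0.0],
    [0,0,0.018,0.0046,0.06,0,0.0],
    [0,0,0.018,0.0046,0.06,0,0.0],
  ],
)

```text
t: 14.72
tool_pos: [0.4717, 0.127, 0.0834]
ee_rot: [2.281, 2.153, 0.002]
wrist_force: [-0.5, -7.0, 14.6]
gripper_width: 0.148
gripper_force: 99.4
```

Run:
```python
from r import *
im,c,s=snap('wrist'); print(s['tool_pos'],s['ee_rot'],s['wrist_force'],s['torque']); save('w6.png',im)
T=R.from_rotvec(s['ee_rot']).as_matrix(); print('tooly',a(T[:,1]),'tilt z',T[:,2])
print(red(im,c,s))
```

```text
[0.4716601  0.12699194 0.08341807] [2.28129672e+00 2.15336236e+00 1.53612879e-03] [-0.50643726 -7.03614719 14.62778552] [-1.23520035  0.29689857 -0.01699341]
tooly -3.3 tilt z [ 0.00380804 -0.00260756 -0.99998935]
(array([[449.29927752, 234.80093722,  48.        ],
       [509.35922961, 231.65523915,  48.        ]]), np.float64(60.14227516279428), np.float64(-3.0), array([479.32925357, 233.22808819,  48.        ]))
```

View pics/w6.png

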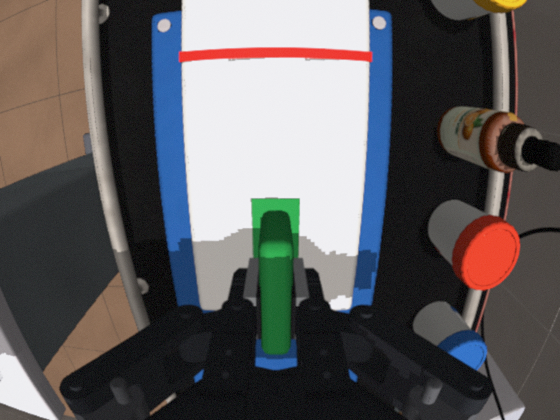

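The red line runs from (179,57) to (371,57), and the rest's outer corners are near (153,16) and (391,13). I measure the gap.

```bash
cat > g.py <<'E'
from h import *
a=lambda d: np.degrees(np.arctan2(d[1],d[0])).round(2)
im,c,s=snap('wrist'); f=lambda u,z: onz('wrist',c,s,u,z)*1000
h=cv2.cvtColor(im,cv2.COLOR_RGB2HSV)
m=cv2.inRange(h,np.array([0,150,80]),np.array([8,255,255]))|cv2.inRange(h,np.array([172,150,80]),np.array([180,255,255]))
m[:,:165]=0; m[:,385:]=0; m[120:]=0; ys,xs=np.nonzero(m)
P=f([(x,ys[abs(xs-x)<=3].mean()) for x in range(xs.min()+6,xs.max()-5)],.048); k=np.polyfit(P[:,0],P[:,1],1)
e=f([(xs.min(),ys[xs==xs.min()].mean()),(xs.max()+1,ys[xs==xs.max()].mean())],.048); mid=e.mean(0); print('red ends',e.round(1),'mid',mid.round(1),'angle',np.degrees(np.arctan(k[0])).round(2))
b=cv2.inRange(h,np.array([100,120,50]),np.array([122,255,255])); Q=[]
b=cv2.morphologyEx(b,cv2.MORPH_OPEN,np.ones((3,3),np.uint8))
for x in list(range(156,174))+list(range(376,388)):
    y=np.nonzero(b[:100,x])[0]
    if len(y): Q.append((x,y[0]-.5))
E=f(Q,.036); g=np.polyfit(E[:,0],E[:,1],1); print('edge rows',Q[0],Q[-1],'angle',np.degrees(np.arctan(g[0])).round(2),'resid',np.std(np.polyval(g,E[:,0])-E[:,1]).round(2),'edge y at mid x',np.polyval(g,mid[0]).round(1),'gap',(np.polyval(g,mid[0])-mid[1]).round(1))
for r in (30,40,50): 
    x=np.nonzero(b[r,100:430])[0]+100; w=f([(x.min(),r),(x.max()+1,r)],.036); print('rest centre at',w.mean(0).round(1),np.linalg.norm(w[1]-w[0]).round(1))
print(s['tool_pos'],s['wrist_force'])
E
python3 g.py
```

```text
red ends [[431.8 235.9  48. ]
 [523.1 231.   48. ]] mid [477.5 233.4  48. ] angle -3.21
edge rows (156, np.float64(13.5)) (387, np.float64(10.5)) angle -2.76 resid 0.18 edge y at mid x 261.3 gap 27.9
rest centre at [476.3 251.2  36. ] 125.2
rest centre at [476.3 245.7  36. ] 125.7
rest centre at [476.  240.1  36. ] 125.6
[0.4716877  0.12698553 0.08340297] [ 0.2515225  -7.13997882 14.21488086]
```

carry_out(
  moves=[
    [0,0,0.003,0,0.009,0,0.0],
    [0,0,0.006,0,0.018,0,0.0],
    [0,0,0.008,0,0.0245,0,0.0],
    [0,0,0.008,0,0.0245,0,0.0],
    [0,0,0.008,0,0.0245,0,0.0],
  ],
)

```text
t: 15.45
tool_pos: [0.4718, 0.1511, 0.0834]
ee_rot: [2.273, 2.162, 0.002]
wrist_force: [0.1, -6.7, 13.7]
gripper_width: 0.15
gripper_force: 99.2
```

```bash
python3 g.py
```

```text
red ends [[430.7 261.7  48. ]
 [523.  257.5  48. ]] mid [476.9 259.6  48. ] angle -2.76
edge rows (156, np.float64(56.5)) (387, np.float64(53.5)) angle -2.68 resid 0.22 edge y at mid x 261.4 gap 1.8Traceback (most recent call last):
  File "g.py", line 16, in <module>
    x=np.nonzero(b[r,100:430])[0]+100; w=f([(x.min(),r),(x.max()+1,r)],.036); print('rest centre at',w.mean(0).round(1),np.linalg.norm(w[1]-w[0]).round(1))
                                             ~~~~~^^
    return umr_minimum(a, axis, None, out, keepdims, initial, where)
ValueError: zero-size array to reduction operation minimum which has no identity
```

carry_out(
  moves=[
    [0,0,0,0,0.001,0,0.0],
    [0,0,0,0,0.002,0,0.0],
    [0,0,0,0,0.002,0,0.0],
    [0,0,0,0,0.002,0,0.0],
  ],
)

```text
t: 16.0
tool_pos: [0.4717, 0.1515, 0.0834]
ee_rot: [2.274, 2.16, -0.0]
wrist_force: [0.7, -10.0, 15.7]
gripper_width: 0.146
gripper_force: 99.2
```

```bash
sed -i 's/(30,40,50)/(70,85,100)/' g.py; python3 g.py
python3 - <<'E'
from h import *
im,c,s=snap('wrist'); im2,_,_=snap('scene')
o=np.hstack([cv2.resize(im[0:180,140:400],(520,360)),cv2.resize(im2[130:290,150:270],(270,360))]); save('w7.png',o)
print(s['t'],s['tool_pos'],s['wrist_force'])
E
```

```text
red ends [[430.9 262.1  48. ]
 [523.1 257.8  48. ]] mid [477. 260.  48.] angle -2.78
edge rows (156, np.float64(57.5)) (387, np.float64(54.5)) angle -2.72 resid 0.24 edge y at mid x 261.3 gap 1.4
rest centre at [476.7 253.6  36. ] 125.1
rest centre at [476.3 245.6  36. ] 125.5
rest centre at [475.9 237.6  36. ] 126.1
[0.47174007 0.1515309  0.08343323] [ 0.69670941 -9.97970259 15.66072478]
16.05 [0.47173381 0.15151956 0.08341396] [  0.17693371 -10.1169831   14.50575341]
```

View pics/w7.png

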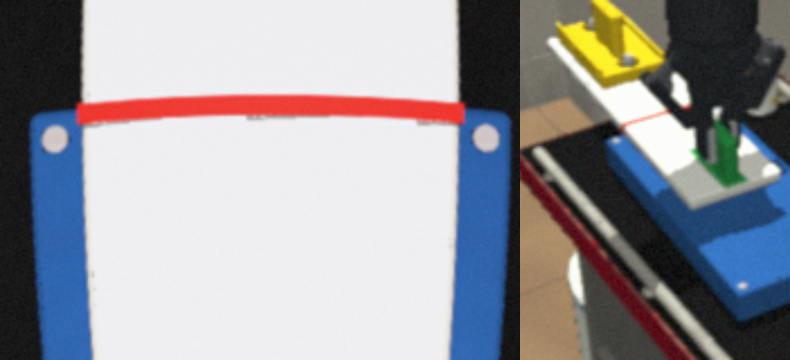

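The red line sits about 1.4 mm short of the rest's edge, parallel and centred, and the board is flat. I give one last nudge against the friction.

carry_out(
  moves=[
    [0,0,0,0,0.001,0,0.0],
    [0,0,0,0,0.002,0,0.0],
    [0,0,0,0,0.002,0,0.0],
    [0,0,0,0,0.002,0,0.0],
  ],
)

```text
t: 16.65
tool_pos: [0.4717, 0.1536, 0.0834]
ee_rot: [2.274, 2.16, -0.0]
wrist_force: [-0.6, -11.0, 14.7]
gripper_width: 0.149
gripper_force: 99.2
```

```bash
python3 g.py
```

```text
red ends [[430.7 263.2  48. ]
 [522.9 258.9  48. ]] mid [476.8 261.1  48. ] angle -2.83
edge rows (156, np.float64(61.5)) (387, np.float64(58.5)) angle -2.72 resid 0.25 edge y at mid x 261.4 gap 0.3
rest centre at [476.7 255.7  36. ] 125.1
rest centre at [476.3 247.7  36. ] 125.5
rest centre at [475.8 239.7  36. ] 124.9
[0.47165363 0.15362044 0.08342874] [ -0.6212699  -10.95445696  14.74591658]
```

The gap is 0.3 mm. I ease off some of the side push so it rests quietly, then check.

carry_out(
  moves=[
    [0,0,0,0,-0.002,0,0.0],
    [0,0,0,0,-0.002,0,0.0],
    [0,0,0,0,-0.002,0,0.0],
    [0,0,0,0,-0.002,0,0.0],
  ],
)

```text
t: 17.2
tool_pos: [0.4717, 0.1536, 0.0834]
ee_rot: [2.274, 2.162, 0.002]
wrist_force: [0.0, -6.4, 15.0]
gripper_width: 0.147
gripper_force: 99.0
```

```bash
python3 g.py
```

```text
red ends [[430.6 263.3  48. ]
 [522.9 258.7  48. ]] mid [476.7 261.   48. ] angle -2.8
edge rows (156, np.float64(61.5)) (387, np.float64(58.5)) angle -2.66 resid 0.26 edge y at mid x 261.4 gap 0.4
rest centre at [476.8 255.8  36. ] 125.8
rest centre at [476.4 247.7  36. ] 125.1
rest centre at [476.  239.7  36. ] 125.6
[0.47169829 0.15357121 0.08339771] [ 0.01990197 -6.38519152 15.03818609]
```

```bash
python3 -c "
from plant import bot
print(bot.sign_off())"
```

```text
the job is handed in; nothing more can be done
None
```

The caddy is seated on both pegs and released, and the board is slid out with its red line measured 0.4 mm from the rest's outer edge; the job was handed in at about 17 s with the arm still holding the board flat by its green grip.

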